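Hold a terminal block against the sprung contact of a test nest

ROBOT

A 6-joint arm with a two-finger parallel gripper is mounted at the origin on a cart in front of the work surface, level with it; the furniture and walls round the work are solid. World frame = base frame: x ahead of the robot, y to its left, z up, the work surface at z = 0. Lengths are in m, angles in degrees, forces in N, time in s.
With the tool pointing down it reaches from about 0.4 to 0.825 m from the base axis. Payload 7 kg.
Tool frame: the origin (TCP) lies between the finger pads; the fingertips stand 19 mm ahead of it and the grasp point (between the pads) is the TCP (r.tip_extent is the distance from the TCP to the fingertips, in m); z points along the fingers, y is the direction in which the jaws open and shut (so a half turn about z gives the same grasp; the last joint's range is limited). The gripper opens to 88 mm and grips with 3 to 60 N. Pads are 19 mm wide; open, the fingers measure 130 mm over their backs; the gripper's body (78 mm by 193 mm) begins 47 mm behind the grasp point.
Start: joints at [-47.779, 20.546, 0.682, 0, -70.136, -16.507], TCP at [0.293, -0.608, 0.246] pointing down, gripper open.
Joint ranges: [-176.03, 176.03], [-82.01, 121.73], [-58.28, 71.71], [-173.87, 95.51], [-174.79, -0.11], [-173.66, 173.66]. Speed limits (degrees/s): [136.94, 136.94, 172.46, 180, 180, 180].

INTERFACE

Orientations are given as [roll, pitch, yaw] about the fixed x, y, z axes, in that order (R = Rz(yaw) Ry(pitch) Rx(roll)).
In Python, from plant import r, capture, workorder, spotter gives the robot as it stands.
- The arm moves only by the tool step_arm, never from a script. Its argument "motion" is a list of rows, each a list of 5 numbers: the finger opening in m, from 0 to 0.0876, then the shift along the tool's x, y, z in m, then the turn about the tool's z in rad. In form: [[grip, dx, dy, dz, roll], ...]. A call has 1 to 5 rows; each row is the pose to reach, as a shift and turn from the pose commanded when the call began, along the tool's axes at that moment; what a row does not reach only later rows make up. A row lasts 1/8 s, in which the tool goes at most 62.5 mm and 10.7 degrees, less where a joint would pass 70% of its speed; a pose out of reach is approached as far as the arm can. A call with a gripper value outside its range is refused whole. The fingers move at their own pace and stop on an object; "newtons" is the grip in N (left out, the last holds). Time passes only in rows, so rows that repeat a pose let the fingers close. It gives the time, the measured TCP pose, the force and the opening at its end, in the units of the state.
- r.get_state(): the state, without advancing time (a new reading comes with each control period).
- capture(name): name is "scene" or "top" or "wrist"; returns a dict with "image" (384x512x3 uint8, red, green, blue), "z_map" (384x512 float32, m along the optical axis (not along the pixel's ray), 0 where there is no reading), "fx", "fy", "cx", "cy" (pixels), "D" ([k1, k2, p1, p2, k3] as OpenCV has them; the pictures are not rectified), "pose" (4x4, takes a point from camera to world coordinates). Camera axes: x right, y down, z forward; pixel columns grow to the right and rows downward; lengths in m; the calibration is good to about 2 mm. A picture is of the moment at which its call begins.
- workorder.close_job(): hands the job in, once; it reports no verdict.
Trained networks look in the newest picture that a camera, given by its name, has taken for a name from the list of things; names that differ only in an ending like _2 or _b are one class to them, and where a whole thing is asked for, a point or a joint stands for the part that bears it (a point fixed in the world has none). Each returns a list of dicts, best first, with "p" (0 to 1); they miss things now and then, are a little off and sometimes report something else, mostly with a low value. They report only what shows in the picture. A call takes as long as a camera call. They do not tell look-alikes from the thing itself.
- spotter.regions_of(camera, label): "mask" (384x512 bool, what is visible of it).
- spotter.tip_of(camera, label): "location" ([x, y, z] in m, in world coordinates, good to about 4 mm: a listed point, or the origin of a listed thing).
The state is a dict: "time_s": time; "joints": joint angles; "qd": joint speeds; "joint_torque": joint torques, N m; "tcp_pos": TCP position; "eef_rot": TCP orientation; "contact_force": force on the tool from outside, world axes, zero at the start; "moment": the same for the moment, N m; "gripper_width": finger opening in m.
Only numpy, scipy, OpenCV 4.12 (cv2) and the standard library are available. Lean on these libraries where they do the work, as an engineer would, in place of code of your own. Each camera call takes 0.05 s, during which the arm holds its last target.

TASK

Take the narrow terminal block and set it flush into the pocket of the metal test nest, in front of the sprung contact pin. Then, keeping it flush, slide it along the pocket so that it pushes the pin back until it stops hard against the steel stop, firmly but without ramming it, and finish while still holding it pressed there: do not let go at the end. Leave the wide block and everything else where they are.

Things in the scene. Friction and masses are not known exactly. Their poses are not given: they have to be found in the camera images.
- narrow_block: the narrower of two white plastic terminal blocks, upright and loose on the table, about 0.1 kg. Foot 40 (its x) x 24 (y) x 14 mm high; centred on it a grip rib 30 (x) x 14 mm (y) rising from 14 to 44 mm above the underside, three screw heads on top. Origin: centre of the underside, z up. Both ends alike: may be turned half round. Grip the rib across its 14 mm (along y)
- wide_block: a bystander of the same make and height, too wide for the pocket: foot 40 (x) x 38 (y) x 14 mm, rib 30 x 26 mm. Origin: centre of the underside. The two blocks may have changed places
- nest: aluminium test nest fixed to the table: plate 110 (its x) x 64 (y) x 22 mm high with an open-topped pocket 28 mm wide (y), 14 mm deep, mouth bevelled 3 mm, from x = -35 mm (end wall) to +21 mm (steel stop). Origin: centre of the underside, z up; +x runs from pocket to stop, within 0.5 rad of straight away from the robot. A spring barrel sticks out 20 mm at the plate's +x end
- stop: dark steel hard stop, part of the nest, across the pocket's +x end: its face lies 21 mm from the nest's origin along +x and rises from the pocket floor to 4 mm above the plate top, with a hole for the plunger. This body's origin is the nest's origin. A block against it has its origin at x = +1 mm of the nest
- plunger (a joint): sprung brass contact pin, 9 mm thick, coming out of the stop's face into the pocket, axis 14.5 mm above the table. Value in m: 0 = free, 10 mm out of the stop's face; 0.010 = tip level with that face (block meets the stop). Spring about 2.4 N at 0, rising 0.4 N per mm to 6.4 N at 0.010; it pushes a block back when let go
- pocket (a point): point on the pocket's floor, 8 mm above the table, 12 mm from the nest's origin along -x: the place to set the block in. With the block's origin here it has 3 mm free to the end wall, 3 mm to the free plunger tip and 2 mm at each side
- stop_face (a point): middle of the steel stop's face, 21 mm from the nest's origin along +x, 15 mm above the table
- drop_bottle: bystander: small white dropper bottle, 20 mm thick, 36 mm high; origin under its centre
- vial: bystander: clear vial with a pale filling in its lower part, 39 mm thick, 60 mm high; origin under its centre
- drum: bystander: black sanding drum, 18 mm thick, 22 mm high; origin under its centre
Not all that is in view belongs to the job. Leave any red look-alike of the narrow_block alone.

How it is judged:
By the outcome, as a careful person would: the job done as asked, in the order asked, and still so for the second after the job is handed in, while the arm keeps its last pose, push and grip.
It also fails if it takes over 48 s, if anything falls off the work surface, if the arm or the gripper's body presses on something with over 40 N, if the wrist force passes 120 N, or if a joint passes its speed limit or range.

## Working session

There is one attempt and no reset: what is moved stays moved. The work goes in short steps, Python scripts to look and compute and a tool call to move; the robot and the scene stay as the last step left them, time stands still between calls to the robot, and variables do not carry over. Pictures are saved under pics/ and viewed, and the job is handed in when it is done.

Besides the shell and the picture viewer there is one more tool, called after "Emit:" in YAML: its name, and indented under it one key for each argument. step_arm: Moves the arm, as the interface text tells. Its arguments: {"type":"object","properties":{"motion":{"type":"array","items":{"type":"array","items":{"type":"number"}}},"newtons":{"type":"number"}},"required":["motion"]}

```bash
ls; mkdir -p pics
python3 - <<'E'
from plant import r, capture, workorder, spotter
import cv2, json
print(r.get_state(), r.tip_extent)
for c in ["scene","top","wrist"]:
    d=capture(c); cv2.imwrite(f"pics/{c}0.png", d["image"][:,:,::-1]); print(c,d["fx"],d["cx"],d["cy"],d["D"],d["pose"].round(3).tolist())
    if c!="wrist":
        for l in ["narrow_block","wide_block","nest","pocket","stop_face","drop_bottle","vial","drum"]:
            print(l,[(round(x["p"],2),[round(v,3) for v in x["location"]]) for x in spotter.tip_of(c,l)])
E
```

```text
pics
{'time_s': 0.0, 'joints': array([-4.77791832e+01,  2.05909312e+01,  6.31825730e-01, -1.97766667e-02,
       -7.01359884e+01, -1.65055073e+01]), 'qd': array([-0.0082546 , -0.00408229,  0.05895431, -0.08909107, -0.01538038,
        0.00693585]), 'joint_torque': array([ 1.93058106e-03, -5.82721531e+01,  2.93064827e+01,  6.99710637e+00,
        7.12580950e-03, -1.54967652e-04]), 'tcp_pos': array([ 0.29263255, -0.60774078,  0.24461464]), 'eef_rot': array([ 1.79903542e+02, -9.19436620e-03, -1.54291418e+02]), 'contact_force': array([-0.35504385, -0.42754877, -0.17379078]), 'moment': array([-0.00885506,  0.01343889,  0.0171868 ]), 'gripper_width': 0.08763380409680388} 0.019
scene 432.7382406446006 256.7914135670556 192.918004748655 [0.04386094 0.         0.         0.         0.        ] [[0.436, 0.733, -0.521, 1.216], [0.9, -0.361, 0.245, -0.307], [-0.008, -0.576, -0.818, 1.112], [0.0, 0.0, 0.0, 1.0]]
narrow_block [(0.68, [0.412, 0.122, -0.004]), (0.61, [0.49, 0.126, 0.002]), (0.36, [0.447, 0.203, -0.003])]
wide_block [(0.72, [0.546, -0.103, 0.002])]
nest [(0.88, [0.548, -0.104, 0.0])]
[... 325 characters left out ...]
, -0.013, -0.003, -0.01], [0.004, -0.051, -0.999, 1.1], [0.0, 0.0, 0.0, 1.0]]
narrow_block [(0.64, [0.452, 0.203, 0.002]), (0.64, [0.49, 0.126, -0.002]), (0.55, [0.406, 0.119, 0.003])]
wide_block [(0.76, [0.607, 0.21, 0.001])]
nest [(0.89, [0.549, -0.104, -0.002])]
pocket [(0.82, [0.538, -0.103, 0.008])]
stop_face [(0.81, [0.572, -0.108, 0.012])]
drop_bottle [(0.63, [0.556, 0.082, 0.001])]
vial [(0.48, [0.713, 0.05, -0.001])]
drum [(0.52, [0.382, -0.299, -0.002])]
wrist 325.5780790033792 254.60477789667604 193.9508189397284 [0.02230122 0.         0.         0.         0.        ] [[-0.433, 0.861, 0.266, 0.221], [0.901, 0.414, 0.128, -0.643], [0.0, 0.295, -0.956, 0.384], [0.0, 0.0, 0.0, 1.0]]
```

View pics/scene0.png

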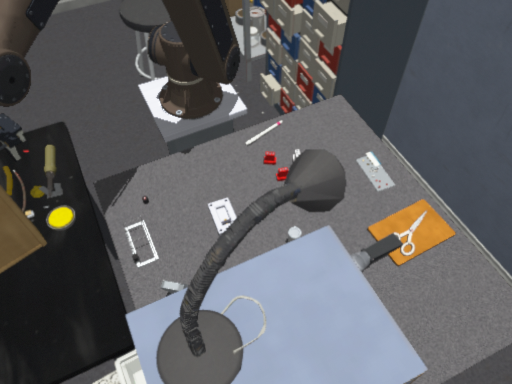

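View pics/top0.png

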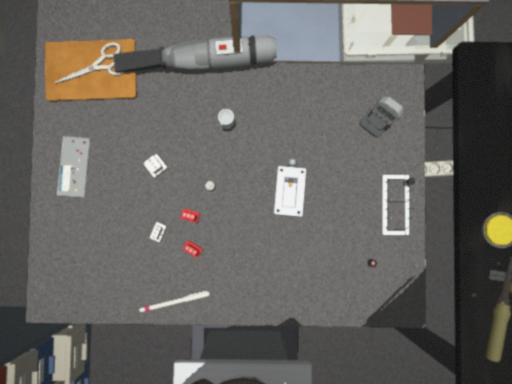

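The top view shows the white blocks at (155,166), which is larger, and (158,232), which is smaller. Two red look-alikes are at about (190,216) and (192,249), and the nest is at (290,191) with its barrel towards the top of the image. The scene view also shows a lamp, so I'll check how near it is, then measure precisely.

```bash
cat > h.py <<'E'
from plant import r, capture, workorder, spotter
import cv2, numpy as np
def K(d): return np.array([[d["fx"],0,d["cx"]],[0,d["fy"],d["cy"]],[0,0,1]])
def cloud(d):
    h,w=d["z_map"].shape
    uv=np.stack(np.meshgrid(np.arange(w),np.arange(h)),-1).reshape(-1,1,2).astype(np.float64)
    n=cv2.undistortPoints(uv,K(d),np.array(d["D"])).reshape(h,w,2)
    z=d["z_map"]; P=np.dstack([n[...,0]*z,n[...,1]*z,z])
    P=P@d["pose"][:3,:3].T+d["pose"][:3,3]
    P[z==0]=np.nan
    return P
def proj(d,pts):
    T=np.linalg.inv(d["pose"]); p=np.atleast_2d(pts)
    q,_=cv2.projectPoints(p.astype(float),cv2.Rodrigues(T[:3,:3])[0],T[:3,3],K(d),np.array(d["D"]))
    return q.reshape(-1,2)
E
python3 - <<'E'
from h import *
d=capture("scene");P=cloud(d)
for uv in [(315,180),(260,210),(200,270),(200,350),(300,300),(250,150)]:
    print(uv,P[uv[1],uv[0]].round(3))
d=capture("top");P=cloud(d)
im=d["image"]
for n,(u,v) in dict(nar=(158,232),wide=(155,166),nest=(290,191)).items():
    m=P[v-35:v+35,u-35:u+35]; c=cv2.resize(im[v-35:v+35,u-35:u+35],(560,560),interpolation=cv2.INTER_CUBIC); cv2.imwrite(f"pics/top_{n}.png",c[:,:,::-1])
    sub=P[v-28:v+28,u-18:u+18].reshape(-1,3)
    for lo,hi in [(-.01,.006),(.006,.010),(.010,.018),(.018,.025),(.025,.038),(.038,.055)]:
        s=sub[(sub[:,2]>lo)&(sub[:,2]<hi)]
        if len(s)>4:
            rc=cv2.minAreaRect((s[:,:2]*1000).astype(np.float32)); print(n,lo,hi,len(s),s.mean(0).round(4),[np.round(x,1) for x in rc])
# tall stuff near workspace
q=P.reshape(-1,3); s=q[(q[:,2]>.07)&(q[:,0]>.3)]
print(len(s)); 
if len(s): print(s[::max(1,len(s)//15)].round(2))
E
```

```text
(315, 180) [ 0.899 -0.06   0.587]
(260, 210) [ 0.936 -0.171  0.63 ]
(200, 270) [ 0.96  -0.271  0.587]
(200, 350) [ 0.996 -0.309  0.391]
(300, 300) [ 0.974 -0.107  0.329]
(250, 150) [ 0.336  0.084 -0.002]
nar -0.01 0.006 1809 [4.489e-01 2.030e-01 2.000e-04] [array([448.9, 203. ]), array([129.4,  83.5]), np.float64(1.4)]
nar 0.006 0.01 13 [0.4375 0.1834 0.0073] [array([427.2, 179.8]), array([78.8, 29.8]), np.float64(0.5)]
nar 0.01 0.018 69 [0.4511 0.1936 0.014 ] [array([450.1, 198.8]), array([24. , 39.7]), np.float64(69.1)]
nar 0.018 0.025 11 [0.4505 0.193  0.0212] [array([450.3, 190.8]), array([12.2, 32.1]), np.float64(87.7)]
nar 0.025 0.038 12 [0.4488 0.1935 0.0317] [array([449.5, 193. ]), array([ 8.1, 29.7]), np.float64(86.5)]
nar 0.038 0.055 90 [0.4504 0.1986 0.0437] [array([450.2, 199.3]), array([14.7, 29.9]), np.float64(67.4)]
wide -0.01 0.006 1698 [ 0.6037  0.2139 -0.    ] [array([604.3, 213.8]), array([131.6,  84.7]), np.float64(1.3)]
wide 0.006 0.01 15 [0.596  0.1995 0.0072] [array([592.2, 207.9]), array([41.1, 78.3]), np.float64(59.9)]
wide 0.01 0.018 105 [0.6016 0.2029 0.014
[... 590 characters left out ...]
p.float64(82.6)]
nest 0.01 0.018 108 [ 0.5482 -0.1033  0.0129] [array([ 553.6, -101.3]), array([ 55.9, 120.2]), np.float64(85.8)]
nest 0.018 0.025 932 [ 0.5516 -0.1054  0.0219] [array([ 552.9, -105.4]), array([ 64.1, 119.2]), np.float64(85.8)]
nest 0.025 0.038 114 [ 0.554  -0.1052  0.0262] [array([ 551.3, -105.7]), array([ 62.3, 115.6]), np.float64(84.9)]
24756
[[ 0.86  0.03  0.32]
 [ 0.91 -0.39  0.19]
 [ 0.91 -0.22  0.11]
 [ 0.85 -0.4   0.2 ]
 [ 0.86 -0.28  0.11]
 [ 0.84 -0.3   0.12]
 [ 0.79 -0.53  0.16]
 [ 0.73 -0.46  0.16]
 [ 0.71 -0.31  0.07]
 [ 0.64 -0.47  0.17]
 [ 0.58 -0.48  0.17]
 [ 0.52 -0.48  0.17]
 [ 0.47 -0.43  0.15]
 [ 0.41 -0.49  0.16]
 [ 0.35 -0.44  0.16]
 [ 0.3  -0.5   0.2 ]]
```

The lamp is at about 0.6 m high and x > 0.9, so it's out of the way. The narrow block is at (0.450, 0.199), with its long axis at about -21°. I'll move over the nest at a safe height for a close wrist look.

```bash
cat >> h.py <<'E'
def to(target, yaw):
    s=r.get_state(); p=s["tcp_pos"]; y0=np.radians(s["eef_rot"][2])
    x=np.array([np.cos(y0),np.sin(y0),0]); y=np.array([np.sin(y0),-np.cos(y0),0])
    d=np.array(target)-p
    roll=(s["eef_rot"][2]-yaw+180)%360-180
    print("t",round(s["time_s"],2),"tcp",p.round(4),"rot",s["eef_rot"].round(2),"F",s["contact_force"].round(2),"w",round(s["gripper_width"],4))
    print("dx dy dz",(d@x).round(4),(d@y).round(4),(-d[2]).round(4),"roll",np.radians(roll).round(4), "dist",np.linalg.norm(d).round(3))
E
python3 - <<'E'
from h import *
to([0.55,-0.105,0.27],170)
d=capture("top");P=cloud(d);q=P.reshape(-1,3)
s=q[(q[:,0]>.15)&(q[:,0]<.75)&(q[:,1]>-.75)&(q[:,1]<.3)]
print("max z in corridor",np.nanmax(s[:,2]))
E
```

```text
t 1.05 tcp [ 0.2928 -0.6082  0.2455] rot [ 180.     -0.   -154.29] F [-1.19 -0.32  0.16] w 0.0875
dx dy dz -0.45 0.3418 -0.0245 roll 0.6233 dist 0.566
max z in corridor 0.2540010545287822
```

Emit:
step_arm:
  motion:
    - [0.05,0,0,-0.06,0]
    - [0.05,-0.03,0.02,-0.08,0.1]
    - [0.05,-0.075,0.057,-0.08,0.25]
    - [0.05,-0.12,0.091,-0.08,0.4]
    - [0.05,-0.165,0.125,-0.08,0.55]

```text
time_s: 1.72
tcp_pos: [0.3878, -0.4224, 0.3258]
eef_rot: [-180.0, 0.0, 173.9]
contact_force: [1.1, 0.1, 0.6]
gripper_width: 0.0508
```

Emit:
step_arm:
  motion:
    - [0.05,-0.05,-0.001,0,0.07]
    - [0.05,-0.1,-0.002,0,0.07]
    - [0.05,-0.15,-0.003,0.02,0.07]
    - [0.05,-0.2,-0.003,0.04,0.07]
    - [0.05,-0.25,-0.003,0.055,0.07]

```text
time_s: 2.35
tcp_pos: [0.6371, -0.4521, 0.2695]
eef_rot: [180.0, -0.0, 170.2]
contact_force: [0.7, -0.2, 1.4]
gripper_width: 0.0506
```

Run:
```python
from h import *
to([0.55,-0.105,0.27],170)
```

```text
t 2.35 tcp [ 0.6371 -0.4521  0.2695] rot [ 1.7999e+02 -4.0000e-02  1.7019e+02] F [ 0.68 -0.22  1.37] w 0.0506
dx dy dz 0.145 0.3272 -0.0005 roll 0.0033 dist 0.358
```

I used the old tool axes for the second call, but nothing was touched. Correcting course to the nest.

Emit:
step_arm:
  motion:
    - [0.05,0.025,0.055,-0.02,0]
    - [0.05,0.05,0.11,-0.02,0]
    - [0.05,0.075,0.165,-0.02,0]
    - [0.05,0.1,0.22,-0.01,0]
    - [0.05,0.125,0.275,0,0]

```text
time_s: 2.98
tcp_pos: [0.5588, -0.1582, 0.2705]
eef_rot: [180.0, 0.0, 170.2]
contact_force: [0.9, 1.1, 0.4]
gripper_width: 0.0498
```

Emit:
step_arm:
  motion:
    - [0.05,0.02,0.052,0,0]
    - [0.05,0.02,0.052,0,0]
    - [0.05,0.02,0.052,0,0]

```text
time_s: 3.35
tcp_pos: [0.5487, -0.105, 0.271]
eef_rot: [180.0, 0.0, 170.3]
contact_force: [0.8, -0.2, 0.5]
gripper_width: 0.0498
```

```bash
cat > fitnest.py <<'E'
from h import *
from scipy.optimize import minimize
from scipy.ndimage import gaussian_filter, map_coordinates
# model height map of the nest, 0.5mm grid
g=0.5; xs=np.arange(-90,90,g); X,Y=np.meshgrid(xs,xs,indexing='ij')
H=np.zeros_like(X)
H[(abs(X)<55)&(abs(Y)<32)]=22
b=np.clip((abs(Y)-14),0,3); pk=(X>-35)&(X<21)&(abs(Y)<17)
H[pk]=np.where(abs(Y)<14,8,19+b)[pk]
def fit(P,x0,box=None):
    q=P.reshape(-1,3); c=np.array(x0[:2])
    q=q[np.isfinite(q).all(1)]; q=q[(np.hypot(*(q[:,:2]-c).T)<.085)&(q[:,2]<.045)]
    Hs=gaussian_filter(H,1.5)
    def cost(v):
        ca,sa=np.cos(v[2]),np.sin(v[2]); d=(q[:,:2]-v[:2]/1000)*1000
        lx=ca*d[:,0]+sa*d[:,1]; ly=-sa*d[:,0]+ca*d[:,1]
        m=map_coordinates(Hs,[(lx+90)/g,(ly+90)/g],order=1,mode='nearest')
        stop=((lx>17)&(lx<50)&(abs(ly)<20))|((lx>8)&(lx<90)&(abs(ly)<9))
        e=np.where(stop,0,m-q[:,2]*1000-v[3])
        return np.minimum(abs(e),6).mean()
    best=None
    for a in np.radians([-10,-4,2]):
        s=minimize(cost,[x0[0]*1000,x0[1]*1000,a,0],method='Nelder-Mead',options=dict(initial_simplex=np.array([[x0[0]*1000,x0[1]*1000,a,0]]+[[x0[0]*1000+(i==0)*5,x0[1]*1000+(i==1)*5,a+(i==2)*.08,(i==3)*1.] for i in range(4)]),xatol=.01,fatol=1e-5,maxiter=2000))
        if best is None or s.fun<best.fun: best=s
    v=best.x; print("nest xy",v[:2].round(2),"yaw",np.degrees(v[2]).round(2),"dz",v[3].round(2),"cost",round(best.fun,3),len(q))
    return v
E
python3 - <<'E'
from fitnest import *
to([0.450,0.199,0.2],158.5)
for c in ["top","wrist"]:
    d=capture(c); cv2.imwrite(f"pics/{c}1.png", d["image"][:,:,::-1])
    v=fit(cloud(d),[0.549,-0.105])
E
```

```text
t 3.35 tcp [ 0.5487 -0.105   0.271 ] rot [1.8000e+02 4.0000e-02 1.7026e+02] F [ 0.78 -0.18  0.55] w 0.0498
dx dy dz 0.1488 0.2829 0.071 roll 0.2052 dist 0.327
nest xy [ 547.63 -104.97] yaw -3.07 dz -0.36 cost 1.629 661
nest xy [ 547.44 -104.36] yaw -4.19 dz 0.42 cost 0.731 13835
```

View pics/wrist1.png

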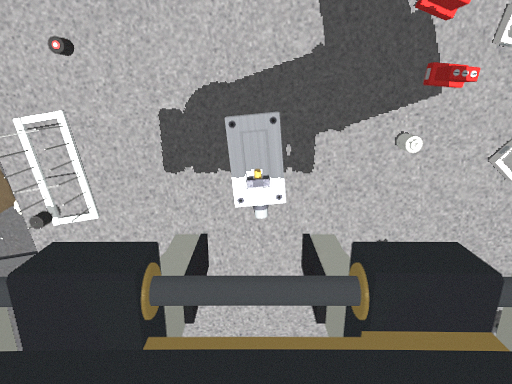

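The wrist view shows the nest at about (255,165) with the stop towards the bottom (far side). The fit gives the nest at (547.4, -104.4) mm with yaw -4.2°. Next, above the narrow block.

Emit:
step_arm:
  motion:
    - [0.05,0.028,0.053,0.01,0.05]
    - [0.05,0.056,0.106,0.03,0.1]
    - [0.05,0.084,0.159,0.05,0.15]
    - [0.05,0.112,0.212,0.06,0.2]
    - [0.05,0.14,0.265,0.07,0.205]

```text
time_s: 4.08
tcp_pos: [0.4556, 0.1805, 0.2002]
eef_rot: [-180.0, 0.0, 158.3]
contact_force: [1.4, 0.7, 0.2]
gripper_width: 0.0499
```

Emit:
step_arm:
  motion:
    - [0.045,0.005,0.019,0,0]
    - [0.045,0.005,0.019,0,0]
    - [0.045,0.005,0.019,0,0]

```text
time_s: 4.45
tcp_pos: [0.4586, 0.1981, 0.2005]
eef_rot: [-180.0, -0.0, 158.4]
contact_force: [-0.9, -0.6, -1.1]
gripper_width: 0.0448
```

Run:
```python
from h import *
d=capture("wrist"); P=cloud(d); cv2.imwrite("pics/wrist2.png", d["image"][:,:,::-1])
q=P.reshape(-1,3); q=q[(np.hypot(q[:,0]-.45,q[:,1]-.2)<.045)]
for lo,hi in [(.010,.018),(.038,.055)]:
    s=q[(q[:,2]>lo)&(q[:,2]<hi)]; rc=cv2.minAreaRect((s[:,:2]*1000).astype(np.float32)); print(lo,len(s),np.median(s[:,2]).round(4),[np.round(x,1) for x in rc])
to([0.4502,0.199,0.036],158.5)
```

```text
0.01 445 0.0134 [array([448.8, 200.4]), array([24. , 40.3]), np.float64(67.6)]
0.038 468 0.0436 [array([449. , 200.8]), array([13.2, 30.1]), np.float64(68.0)]
t 4.5 tcp [0.4586 0.1979 0.2005] rot [-1.7998e+02 -1.0000e-02  1.5833e+02] F [-0.84 -0.25  0.36] w 0.0448
dx dy dz 0.0082 -0.0021 0.1645 roll -0.0029 dist 0.165
```

View pics/wrist2.png

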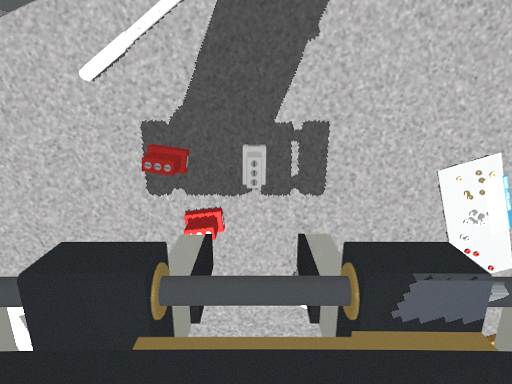

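The narrow block is at (255,165) in the wrist view, between clear gaps; the nearest red look-alike is at (165,160), about 65 mm away. Top and wrist measurements agree to 2 mm. Going down with partly opened jaws.

Emit:
step_arm:
  motion:
    - [0.045,0.009,-0.0016,0.045,0.008]
    - [0.045,0.009,-0.0016,0.09,0.008]
    - [0.045,0.009,-0.0016,0.13,0.008]
    - [0.045,0.009,-0.0016,0.155,0.008]
    - [0.045,0.009,-0.0016,0.164,0.008]

```text
time_s: 5.12
tcp_pos: [0.4489, 0.1994, 0.0354]
eef_rot: [-179.9, -0.1, 157.9]
contact_force: [-0.6, -0.6, -0.3]
gripper_width: 0.0449
```

Emit:
step_arm:
  motion:
    - [0.045,0,0,0,0]
    - [0.02,0,0,0,0]
    - [0.01,0,0,0,0]
    - [0.01,0,0,0,0]
    - [0.01,0,0,0,0]
  newtons: 25

```text
time_s: 5.75
tcp_pos: [0.4492, 0.2012, 0.0369]
eef_rot: [180.0, 0.0, 158.0]
contact_force: [-1.5, 0.4, 3.9]
gripper_width: 0.0138
```

Run:
```python
from h import *
to([0.45,0.2,0.12],158)
```

```text
t 5.75 tcp [0.4492 0.2012 0.0369] rot [1.7996e+02 2.0000e-02 1.5800e+02] F [-1.46  0.38  3.87] w 0.0138
dx dy dz -0.0012 -0.0009 -0.0831 roll 0.0 dist 0.083
```

Emit:
step_arm:
  motion:
    - [0.01,0,0,-0.03,0]
    - [0.01,0,0,-0.08,0]
    - [0.01,0,0,-0.12,0]
    - [0.01,0,0,-0.124,0]
  newtons: 35

```text
time_s: 6.25
tcp_pos: [0.4503, 0.2022, 0.1636]
eef_rot: [179.7, 0.1, 158.0]
contact_force: [0.3, 0.1, -1.8]
gripper_width: 0.0136
```

Run:
```python
from h import *
to([0.5354,-0.1035,0.16],175.8)
```

```text
t 6.25 tcp [0.4503 0.2022 0.1636] rot [1.7970e+02 1.4000e-01 1.5802e+02] F [ 0.3   0.08 -1.77] w 0.0136
dx dy dz -0.1934 -0.2516 0.0036 roll -0.3104 dist 0.317
```

Emit:
step_arm:
  motion:
    - [0.01,-0.03,-0.04,0,-0.06]
    - [0.01,-0.07,-0.09,0,-0.13]
    - [0.01,-0.11,-0.14,0,-0.2]
    - [0.01,-0.15,-0.19,0,-0.27]
    - [0.01,-0.18,-0.23,0,-0.31]

```text
time_s: 6.88
tcp_pos: [0.5295, -0.0817, 0.1595]
eef_rot: [-180.0, -0.1, 175.8]
contact_force: [0.8, 0.8, -1.4]
gripper_width: 0.0138
```

Emit:
step_arm:
  motion:
    - [0.01,-0.006,-0.024,0,0]
    - [0.01,-0.006,-0.024,0,0]
    - [0.01,-0.006,-0.024,0,0]
    - [0.01,-0.006,-0.024,0,0]

```text
time_s: 7.38
tcp_pos: [0.5337, -0.1031, 0.1604]
eef_rot: [180.0, -0.0, 175.8]
contact_force: [-0.6, 0.2, -1.4]
gripper_width: 0.0136
```

Run:
```python
from fitnest import *
to([0.5354,-0.1035,0.1],175.8)
d=capture("wrist"); P=cloud(d); cv2.imwrite("pics/wrist3.png", d["image"][:,:,::-1])
v=fit(P,[0.547,-0.1045])
t=r.get_state()["tcp_pos"]
q=P.reshape(-1,3); q=q[np.isfinite(q).all(1)]; q=q[(np.hypot(q[:,0]-t[0],q[:,1]-t[1])<.05)&(q[:,2]>.08)&(q[:,2]<.19)]
import collections
print(np.histogram(q[:,2],bins=np.arange(.08,.19,.005)))
```

```text
t 7.38 tcp [ 0.5337 -0.1031  0.1604] rot [ 1.8000e+02 -2.0000e-02  1.7582e+02] F [-0.6   0.2  -1.44] w 0.0136
dx dy dz -0.0017 -0.0003 0.0604 roll 0.0003 dist 0.06
nest xy [ 547.24 -104.37] yaw -4.53 dz 0.38 cost 0.746 18542
(array([   0,    0,    0,    0,    0,    0,    0,    0,   11,  120,  137,
        714,  135,  339,  364,  362,  443, 1093,  211,  228,  178]), array([0.08 , 0.085, 0.09 , 0.095, 0.1  , 0.105, 0.11 , 0.115, 0.12 ,
       0.125, 0.13 , 0.135, 0.14 , 0.145, 0.15 , 0.155, 0.16 , 0.165,
       0.17 , 0.175, 0.18 , 0.185]))
```

View pics/wrist3.png

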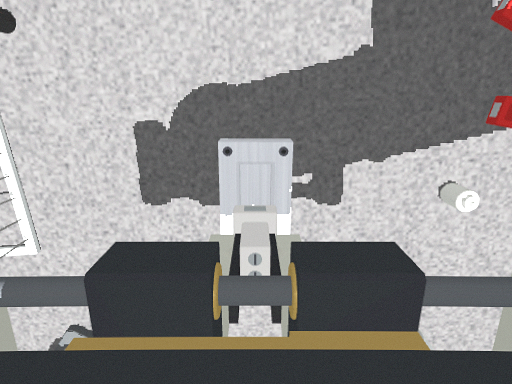

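Held block: foot end at (254,212)–(254,235), aligned with the pocket below. I'll measure its foot relative to the nest in the same picture.

Run:
```python
from h import *
d=capture("wrist"); P=cloud(d)
t=r.get_state()["tcp_pos"]
q=P.reshape(-1,3); q=q[np.isfinite(q).all(1)]; q=q[(np.hypot(q[:,0]-t[0],q[:,1]-t[1])<.05)]
a=np.radians(175.8); R=np.array([[np.cos(a),np.sin(a)],[np.sin(a),-np.cos(a)]])
for lo,hi in [(.133,.142),(.164,.171)]:
    s=q[(q[:,2]>lo)&(q[:,2]<hi)]; L=(s[:,:2]-t[:2])@R.T*1000
    k=(abs(L[:,1])<14); L=L[k]
    print(lo,len(L),np.median(s[k,2]),"x",np.percentile(L[:,0],[1,50,99]).round(1),"y",np.percentile(L[:,1],[1,50,99]).round(1))
    if lo<.14:
        f=L[L[:,0]>10]; print("foot end x",np.percentile(f[:,0],[50,97,99.5]),"y",np.percentile(f[:,1],[.5,2,98,99.5]).round(1))
        for xx in (11,13,15,17,19):
            g=f[abs(f[:,0]-xx)<1]; print(xx,g[:,1].min().round(1) if len(g) else None,g[:,1].max().round(1) if len(g) else None)
    z=s[k]; A=np.c_[z[:,:2]-t[:2],np.ones(len(z))]; print("plane",np.linalg.lstsq(A,z[:,2],rcond=None)[0].round(4))
```

```text
0.133 810 0.13703590217328313 x [ 7.7 16.1 20.3] y [-12.1  -0.8  11.1]
foot end x [16.56816997 20.14360697 20.36742855] y [-12.1 -11.9  10.9  11. ]
11 -12.2 11.1
13 -12.1 11.0
15 -12.1 11.0
17 -12.1 11.0
19 -12.1 11.2
plane [ 0.1532 -0.0088  0.1395]
0.164 1161 0.1671915513309621 x [ 0.3  9.2 15.1] y [-10.7  -0.3  13.4]
plane [ 0.0699 -0.0069  0.1678]
```

Run:
```python
from h import *
d=capture("wrist"); P=cloud(d)
s_=r.get_state();t=s_["tcp_pos"];print(t,s_["eef_rot"])
q=P.reshape(-1,3); q=q[np.isfinite(q).all(1)]
a=np.radians(175.8); R=np.array([[np.cos(a),np.sin(a)],[np.sin(a),-np.cos(a)]])
L=np.c_[(q[:,:2]-t[:2])@R.T*1000,(q[:,2]-t[2])*1000]
for n,k in dict(foot=(L[:,0]>16)&(L[:,0]<20)&(abs(L[:,1])<10)&(abs(L[:,2]+23)<4), rib=(L[:,0]>1)&(L[:,0]<14.5)&(abs(L[:,1])<5.5)&(abs(L[:,2]-7)<4)).items():
    z=L[k]
    for lo in np.arange(0,21,2): 
        g=z[abs(z[:,0]-lo)<1]
        if len(g)>5: print(n,lo,len(g),np.percentile(g[:,2],[10,50,90]).round(1))
```

```text
[ 0.53398397 -0.10320876  0.16068887] [1.79993225e+02 1.56423945e-02 1.75824241e+02]
foot 16 60 [-24.1 -23.3 -22.7]
foot 18 142 [-24.3 -23.5 -22.8]
foot 20 113 [-26.6 -24.5 -23.1]
rib 2 94 [6.  6.7 7.5]
rib 4 96 [5.9 6.7 7.3]
rib 6 86 [5.9 6.7 7.4]
rib 8 97 [6.1 7.  7.7]
rib 10 102 [6.  6.8 7.5]
rib 12 93 [6.1 6.7 7.4]
rib 14 106 [4.8 6.3 7.3]
```

The block is level and centred in the jaws, with its underside about 37 mm below the TCP. So flush means TCP z ≈ 0.045. Descending.

Emit:
step_arm:
  motion:
    - [0.01,-0.0017,0.0003,0.03,0.002]
    - [0.01,-0.0017,0.0003,0.065,0.002]
    - [0.01,-0.0017,0.0003,0.09,0.002]
    - [0.01,-0.0017,0.0003,0.096,0.002]
    - [0.01,-0.0017,0.0003,0.096,0.002]

```text
time_s: 8.15
tcp_pos: [0.5359, -0.1036, 0.0649]
eef_rot: [-180.0, -0.0, 175.7]
contact_force: [0.1, 0.3, -1.0]
gripper_width: 0.014
```

Run:
```python
from fitnest import *
to([0.5356,-0.1030,0.045],175.65)
d=capture("wrist"); P=cloud(d); cv2.imwrite("pics/wrist4.png", d["image"][:,:,::-1])
```

```text
t 8.15 tcp [ 0.5359 -0.1036  0.0649] rot [-179.99   -0.    175.67] F [ 0.14  0.3  -0.98] w 0.014
dx dy dz 0.0004 0.0006 0.0199 roll 0.0004 dist 0.02
```

View pics/wrist4.png

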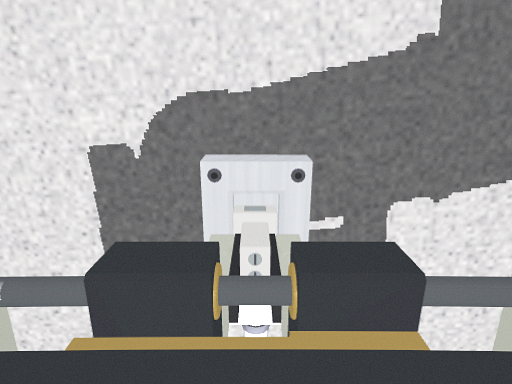

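The block foot (centred on column 256) lines up with the pocket (columns 234–279). Lowering the last part slowly.

Emit:
step_arm:
  motion:
    - [0.01,0,0.0003,0.006,0]
    - [0.01,0,0.0003,0.011,0]
    - [0.01,0,0.0003,0.015,0]
    - [0.01,0,0.0003,0.017,0]
    - [0.01,0,0.0003,0.018,0]

```text
time_s: 8.82
tcp_pos: [0.5357, -0.1036, 0.0464]
eef_rot: [-180.0, -0.0, 175.6]
contact_force: [-0.3, -0.3, -1.5]
gripper_width: 0.0139
```

Emit:
step_arm:
  motion:
    - [0.01,0,0,0.001,0]
    - [0.01,0,0,0.002,0]
    - [0.01,0,0,0.002,0]

```text
time_s: 9.2
tcp_pos: [0.5358, -0.1036, 0.045]
eef_rot: [-180.0, 0.0, 175.6]
contact_force: [-2.0, 0.7, 3.6]
gripper_width: 0.0135
```

Run:
```python
from fitnest import *
to([0.5356,-0.1030,0.045],175.65)
```

```text
t 9.2 tcp [ 0.5358 -0.1036  0.045 ] rot [-1.8000e+02  2.0000e-02  1.7564e+02] F [-1.96  0.71  3.61] w 0.0135
dx dy dz 0.0002 0.0005 -0.0 roll -0.0001 dist 0.001
```

Contact came at z = 0.045 with about 5 N up, so the block sits flush on the pocket floor. Now slide towards the stop (tool −x), gently.

Emit:
step_arm:
  motion:
    - [0.01,-0.001,0,0,0]
    - [0.01,-0.002,0,0,0]
    - [0.01,-0.003,0,0,0]
    - [0.01,-0.004,0,0,0]
    - [0.01,-0.005,0,0,0]
  newtons: 45

```text
time_s: 9.82
tcp_pos: [0.5385, -0.1042, 0.045]
eef_rot: [-180.0, -0.2, 175.6]
contact_force: [-10.7, 3.8, 16.1]
gripper_width: 0.0141
```

Emit:
step_arm:
  motion:
    - [0.01,-0.001,0,0,0]
    - [0.01,-0.002,0,0,0]
    - [0.01,-0.003,0,0,0]
    - [0.01,-0.004,0,0,0]
    - [0.01,-0.005,0,0,0]

```text
time_s: 10.45
tcp_pos: [0.5406, -0.1047, 0.0451]
eef_rot: [-179.9, -0.5, 175.6]
contact_force: [-19.1, 5.0, 25.5]
gripper_width: 0.0135
```

Run:
```python
from fitnest import *
to([0.5356+.013*.997,-0.1030-.013*.075,0.045],175.65)
```

```text
t 10.45 tcp [ 0.5406 -0.1047  0.0451] rot [-179.93   -0.5   175.59] F [-19.1    5.01  25.48] w 0.0135
dx dy dz -0.0079 0.0013 0.0001 roll -0.0011 dist 0.008
```

The side force (19 N) and floor force (25 N) are higher than the spring explains: I'm pressing down too hard and friction is building up. I'll ease the downward command and look.

Emit:
step_arm:
  motion:
    - [0.01,0,0,-0.0005,0]
    - [0.01,0,0,-0.0005,0]

```text
time_s: 10.7
tcp_pos: [0.5416, -0.1048, 0.045]
eef_rot: [-179.9, -0.4, 175.6]
contact_force: [-13.0, 2.7, 15.6]
gripper_width: 0.0136
```

Run:
```python
from fitnest import *
to([0.5356+.013*.997,-0.1030-.013*.075,0.045],175.65)
d=capture("wrist"); P=cloud(d); cv2.imwrite("pics/wrist5.png", d["image"][:,:,::-1])
c=cv2.resize(d["image"][140:340,180:340],(640,800)[::1],interpolation=cv2.INTER_CUBIC)[:600]; cv2.imwrite("pics/wrist5c.png", c[:,:,::-1])
s=r.get_state();print(s["contact_force"],s["moment"])
t=s["tcp_pos"];q=P.reshape(-1,3); q=q[np.isfinite(q).all(1)]
a=np.radians(175.6); R=np.array([[np.cos(a),np.sin(a)],[np.sin(a),-np.cos(a)]])
L=np.c_[(q[:,:2]-t[:2])@R.T*1000,(q[:,2])*1000]
for n,k in dict(foot=(L[:,0]>9)&(L[:,0]<26)&(abs(L[:,1])<10)&(abs(L[:,2]-22)<5), rib=(L[:,0]>-2)&(L[:,0]<16.5)&(abs(L[:,1])<5.5)&(abs(L[:,2]-52)<4)).items():
    z=L[k]
    for lo in np.arange(0,27,2): 
        g=z[abs(z[:,0]-lo)<1]
        if len(g)>5: print(n,lo,len(g),np.percentile(g[:,2],[10,50,90]).round(1))
```

```text
t 10.7 tcp [ 0.5416 -0.1048  0.045 ] rot [-179.94   -0.4   175.59] F [-12.96   2.68  15.59] w 0.0136
dx dy dz -0.0069 0.0013 0.0 roll -0.0011 dist 0.007
[-11.79302783   2.05274578  16.26935636] [0.9888595  4.99902739 0.02447284]
foot 10 44 [21.3 22.  26.4]
foot 12 41 [21.2 21.8 22.4]
foot 14 100 [21.3 22.2 25.9]
foot 16 161 [21.2 22.2 25.4]
foot 18 149 [21.  21.9 22.8]
foot 20 189 [17.6 20.3 22. ]
rib 0 43 [51.3 51.9 52.3]
rib 2 98 [51.3 52.  52.8]
rib 4 94 [51.1 51.8 52.5]
rib 6 89 [51.5 52.  52.8]
rib 8 94 [51.5 52.1 52.8]
rib 10 94 [51.4 52.1 52.9]
rib 12 105 [51.3 51.9 52.7]
rib 14 163 [48.8 51.2 52.3]
rib 16 19 [48.4 49.9 52.1]
```

View pics/wrist5c.png

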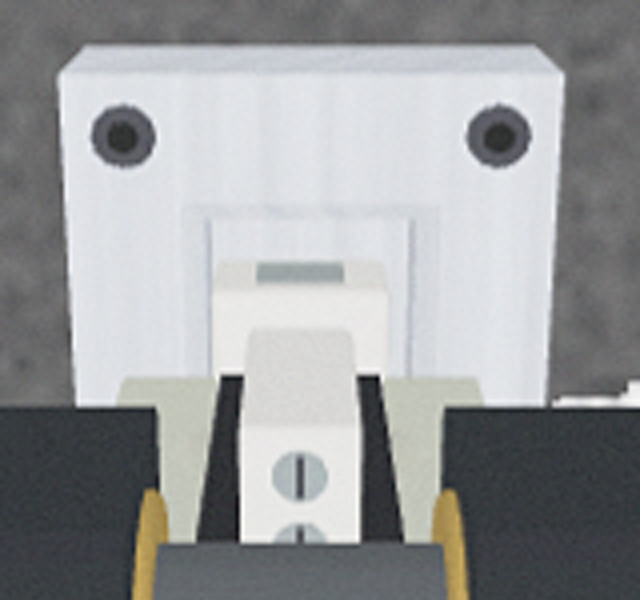

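The foot top is at 22 mm, so it's flush and hasn't slipped in the grip, but the block is rubbing the −y side wall. I'll shift +y by 1 mm, ease z a little more, then go on.

Emit:
step_arm:
  motion:
    - [0.01,0,0.0006,-0.0004,0]
    - [0.01,0,0.0012,-0.0004,0]
    - [0.01,0,0.0012,-0.0004,0]

```text
time_s: 11.12
tcp_pos: [0.5422, -0.1042, 0.045]
eef_rot: [-179.9, -0.4, 175.6]
contact_force: [-9.7, -3.3, 8.2]
gripper_width: 0.0139
```

Run:
```python
from fitnest import *
to([0.5356+.013*.997,-0.1030-.013*.075,0.045],175.65)
```

```text
t 11.12 tcp [ 0.5422 -0.1042  0.045 ] rot [-179.91   -0.36  175.58] F [-9.73 -3.33  8.24] w 0.0139
dx dy dz -0.0063 0.0007 0.0 roll -0.0012 dist 0.006
```

Emit:
step_arm:
  motion:
    - [0.01,-0.001,0,-0.0001,0]
    - [0.01,-0.002,0,-0.0002,0]
    - [0.01,-0.003,0,-0.0003,0]
    - [0.01,-0.004,0,-0.0004,0]
    - [0.01,-0.004,0,-0.0004,0]

```text
time_s: 11.75
tcp_pos: [0.5457, -0.1044, 0.0451]
eef_rot: [-179.9, -0.4, 175.6]
contact_force: [-9.0, -2.5, 6.5]
gripper_width: 0.0134
```

Run:
```python
from fitnest import *
to([0.5356+.013*.997,-0.1030-.013*.075,0.045],175.65)
```

```text
t 11.75 tcp [ 0.5457 -0.1044  0.0451] rot [-179.92   -0.42  175.57] F [-9.02 -2.5   6.54] w 0.0134
dx dy dz -0.0028 0.0006 0.0001 roll -0.0015 dist 0.003
```

Emit:
step_arm:
  motion:
    - [0.01,-0.0008,-0.0002,-0.0001,0]
    - [0.01,-0.0016,-0.0002,-0.0001,0]
    - [0.01,-0.0024,-0.0002,-0.0002,0]
    - [0.01,-0.003,-0.0002,-0.0002,0]

```text
time_s: 12.25
tcp_pos: [0.5481, -0.1047, 0.0451]
eef_rot: [-179.9, -0.5, 175.6]
contact_force: [-12.1, 0.1, 8.5]
gripper_width: 0.0138
```

Emit:
step_arm:
  motion:
    - [0.01,-0.0006,0,0,0]
    - [0.01,-0.0012,0,0,0]

```text
time_s: 12.5
tcp_pos: [0.5487, -0.1047, 0.0451]
eef_rot: [-179.9, -0.5, 175.6]
contact_force: [-14.3, 1.2, 10.6]
gripper_width: 0.014
```

Run:
```python
from fitnest import *
to([0.5356+.013*.997,-0.1030-.013*.075,0.045],175.65)
```

```text
t 12.5 tcp [ 0.5487 -0.1047  0.0451] rot [-179.92   -0.55  175.55] F [-14.27   1.24  10.63] w 0.014
dx dy dz 0.0002 0.0008 0.0001 roll -0.0017 dist 0.001
```

Emit:
step_arm:
  motion:
    - [0.01,-0.0005,0,-0.0001,0]
    - [0.01,-0.001,0,-0.0001,0]
    - [0.01,-0.001,0,-0.0001,0]

```text
time_s: 12.88
tcp_pos: [0.5487, -0.1048, 0.0452]
eef_rot: [-179.9, -0.6, 175.5]
contact_force: [-16.4, 2.8, 13.0]
gripper_width: 0.0134
```

Emit:
step_arm:
  motion:
    - [0.01,-0.0005,0,-0.0001,0]
    - [0.01,-0.001,0,-0.0002,0]
    - [0.01,-0.001,0,-0.0002,0]

```text
time_s: 13.25
tcp_pos: [0.5488, -0.1048, 0.0452]
eef_rot: [-179.9, -0.7, 175.5]
contact_force: [-18.0, 3.4, 14.0]
gripper_width: 0.0137
```

Run:
```python
from fitnest import *
to([0.5356+.013*.997,-0.1030-.013*.075,0.045],175.65)
d=capture("wrist"); P=cloud(d); cv2.imwrite("pics/wrist6.png", d["image"][:,:,::-1])
c=cv2.resize(d["image"][170:370,155:355],(600,600),interpolation=cv2.INTER_CUBIC); cv2.imwrite("pics/wrist6c.png", c[:,:,::-1])
for c in ["top","scene"]:
    e=capture(c); uv=proj(e,[.555,-.105,.03])[0].astype(int); print(c,uv)
    im=e["image"][uv[1]-40:uv[1]+40,uv[0]-40:uv[0]+40]; cv2.imwrite(f"pics/{c}6.png",cv2.resize(im,(560,560),interpolation=cv2.INTER_CUBIC)[:,:,::-1])
```

```text
t 13.25 tcp [ 0.5488 -0.1048  0.0452] rot [-179.91   -0.73  175.53] F [-18.02   3.44  13.95] w 0.0137
dx dy dz 0.0003 0.0008 0.0002 roll -0.0021 dist 0.001
top [290 187]
scene [223 214]
```

View pics/wrist6c.png

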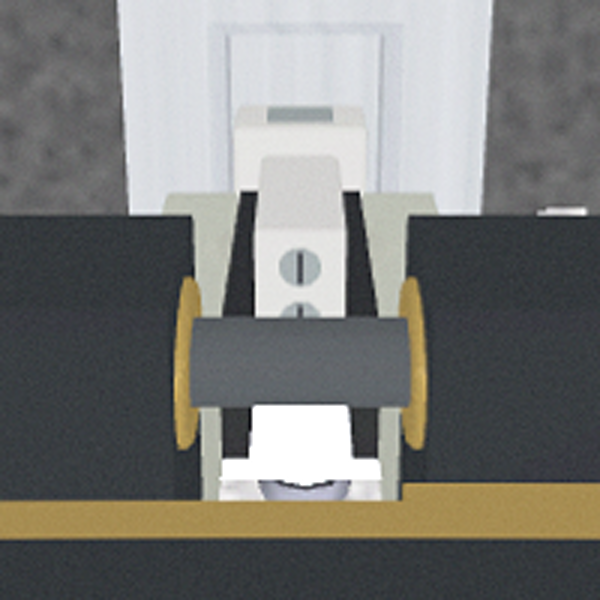

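View pics/scene6.png

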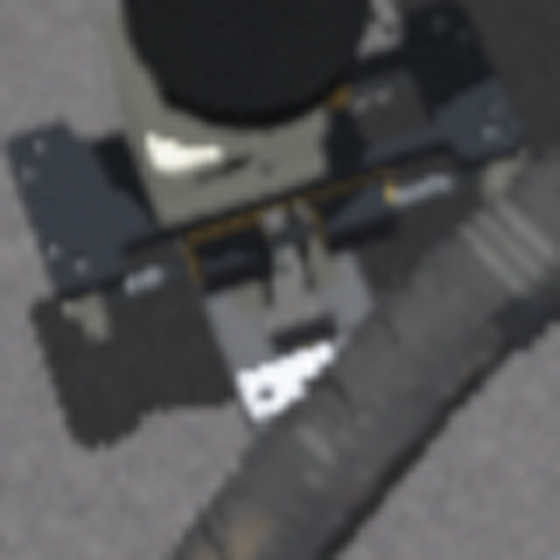

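The last 2 mm of command moved it only 0.1 mm while the force rose to 18 N, so it's on the hard stop (block at nest x ≈ +1.3 mm, against +1 expected). The images agree: the block is at the stop end of the pocket, with the stop directly ahead of it. The tool has a 0.7° pitch, so I'll check flushness.

Run:
```python
from fitnest import *
d=capture("wrist"); P=cloud(d)
s=r.get_state();t=s["tcp_pos"];print(s["contact_force"],s["moment"],t)
q=P.reshape(-1,3); q=q[np.isfinite(q).all(1)]
a=np.radians(175.6); R=np.array([[np.cos(a),np.sin(a)],[np.sin(a),-np.cos(a)]])
L=np.c_[(q[:,:2]-t[:2])@R.T*1000,(q[:,2])*1000]
def pr(n,k):
    z=L[k]; print(n,len(z),np.percentile(z[:,2],[10,50,90]).round(2))
pr("plate",(L[:,0]>25)&(L[:,0]<50)&(abs(L[:,1])>20)&(abs(L[:,1])<25))
pr("floor",(L[:,0]>25)&(L[:,0]<34)&(abs(L[:,1])<11))
for lo in (15.5,16.5,17.5,18.5): pr(f"foot{lo}",(abs(L[:,0]-lo)<.5)&(abs(L[:,1])>8)&(abs(L[:,1])<11)&(abs(L[:,2]-22)<3))
for lo in range(0,15,2): pr(f"rib{lo}",(abs(L[:,0]-lo)<1)&(abs(L[:,1])<5.5)&(abs(L[:,2]-52)<4))
```

```text
[-18.49002204   3.19645743  13.98881026] [1.04246663 6.91329469 0.03076865] [ 0.54878438 -0.10480026  0.04518286]
plate 4154 [ 21.76 114.44 116.51]
floor 3689 [  7.86 109.19 116.38]
foot15.5 24 [21.56 22.2  22.73]
foot16.5 20 [21.4  22.13 22.59]
foot17.5 21 [21.35 21.98 22.61]
foot18.5 19 [21.51 22.14 22.75]
rib0 47 [51.11 51.8  52.55]
rib2 94 [51.35 52.14 52.75]
rib4 94 [51.3  52.15 52.83]
rib6 90 [51.38 52.14 52.76]
rib8 96 [51.64 52.36 52.95]
rib10 102 [51.57 52.21 53.27]
rib12 102 [51.6  52.14 52.85]
rib14 157 [48.84 51.33 52.34]
```

Foot top is at about 22.1 mm and rib top at 52.1 mm, within 0.2 mm of flush. I'll relieve the small side load and let it settle for half a second to check that it's steady.

Emit:
step_arm:
  motion:
    - [0.01,0,0.0005,0,0]
    - [0.01,0,0.0005,0,0]
    - [0.01,0,0.0005,0,0]
    - [0.01,0,0.0005,0,0]
    - [0.01,0,0.0005,0,0]

```text
time_s: 14.08
tcp_pos: [0.5488, -0.1047, 0.0452]
eef_rot: [-179.9, -0.7, 175.5]
contact_force: [-17.7, 0.1, 14.2]
gripper_width: 0.0138
```

Emit:
step_arm:
  motion:
    - [0.01,0,0,0,0]
    - [0.01,0,0,0,0]
    - [0.01,0,0,0,0]
    - [0.01,0,0,0,0]

```text
time_s: 14.58
tcp_pos: [0.5488, -0.1047, 0.0452]
eef_rot: [-179.9, -0.7, 175.5]
contact_force: [-18.4, -0.8, 14.4]
gripper_width: 0.0141
```

Steady: position is fixed, with an 18 N push, no side load and the grip held. Handing in.

Run:
```python
from plant import workorder
print(workorder.close_job())
```

```text
the job is handed in; nothing more can be done
None
```

I set the narrow block flush into the nest pocket and slid it against the plunger until it stopped on the steel stop. I handed the job in at about 14.6 s, with the arm still gripping at a 45 N setting and still pressing.

**Last checks:**
- **At the stop:** the final 2 mm of commanded travel moved the block only 0.1 mm. It sits at about x = +1.3 mm in the nest frame, against +1 mm expected. The wrist feels a steady push of about 18 N, which includes the plunger spring and floor friction.
- **Flush:** the foot top measured about 22.1 mm and the rib top about 52.1 mm, against 22 and 52 mm for fully flush. The tool is pitched by 0.7° under the push, so the end away from the stop could be a few tenths of a millimetre up at most.
- **Side load and steadiness:** side force was near zero, and position and grip did not change over the last half second.

**What went wrong along the way:**
- One approach move used stale tool axes and went off course in free space. It touched nothing, and I corrected it.
- Early in the slide I pressed down too hard, reaching about 25 N on the floor, and the block rubbed the −y side wall. I eased both before carrying on.
- The plunger's own travel was not visible directly, so reaching the stop is inferred from the block's position and the force.
- I kept clear of the wide block, the red look-alikes and the other objects, but took no final picture to confirm they had not moved.

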